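# Unpile returned electrical boxes into their display trays

## Task

Two untidy piles of plain galvanised electrical boxes stand on the counter of a building-parts store, among five shaped display trays. Take the piles apart and put each of the five boxes, lid up, in the tray whose raised rim has the same outline and matching size, sitting flat on the tray inside the rim. Set the boxes down: let none of them fall or drop.

Things in the scene. Friction and masses are not known exactly. Their poses are not given: they have to be found in the camera images.
- long_box_mid (a point): rectangular galvanised box 96 (x) by 54 (y) mm, 40 mm high, closed, with a flat lid, plain straight walls, rigid, 0.09 to 0.35 kg; at the start bottom of a pile. The point is its centre, 20 mm above its underside; z up.
- oval_box_mid (a point): round-ended (oval) galvanised box 96 (x) by 54 (y) mm, straight sides 42 mm long and half-round ends of radius 27 mm, 40 mm high, closed, with a flat lid, plain straight walls, rigid, 0.09 to 0.35 kg; at the start bottom of the other pile. The point is its centre, 20 mm above its underside; z up.
- octagon_box_mid (a point): eight-sided galvanised box 64 mm across flats, flats facing its x and y axes, 40 mm high, closed, with a flat lid, plain straight walls, rigid, 0.09 to 0.35 kg; at the start second layer of either pile. The point is its centre, 20 mm above its underside; z up.
- square_box_mid (a point): square galvanised box 50 by 50 mm, 40 mm high, closed, with a flat lid, plain straight walls, rigid, 0.09 to 0.35 kg; at the start second layer of either pile. The point is its centre, 20 mm above its underside; z up.
- round_box_mid (a point): round galvanised box 42 mm in diameter, 40 mm high, closed, with a flat lid, plain straight walls, rigid, 0.09 to 0.35 kg; at the start on top of the pile that has the long box at its bottom. The point is its centre, 20 mm above its underside; z up.
- long_tray: Fixed white display tile, 126 by 84 mm, 4 mm thick, with a grey rim 5 mm wide that stands to 10 mm above the table and encloses this shape (inside): rectangle 112 (x) by 70 (y) mm. Place of the long box. Origin: centre of its underside, on the table; the flat seat inside the rim is 4 mm higher; z up.
- oval_tray: Fixed white display tile, 126 by 84 mm, 4 mm thick, with a grey rim 5 mm wide that stands to 10 mm above the table and encloses this shape (inside): round-ended oval 112 (x) by 70 (y) mm. Place of the oval box. Origin: centre of its underside, on the table; the flat seat inside the rim is 4 mm higher; z up.
- octagon_tray: Fixed white display tile, 96 by 96 mm, 4 mm thick, with a grey rim 5 mm wide that stands to 10 mm above the table and encloses this shape (inside): octagon 80 mm across flats, flats facing its x and y axes. Place of the octagon box. Origin: centre of its underside, on the table; the flat seat inside the rim is 4 mm higher; z up.
- square_tray: Fixed white display tile, 80 by 80 mm, 4 mm thick, with a grey rim 5 mm wide that stands to 10 mm above the table and encloses this shape (inside): square 66 by 66 mm, sides along its x and y axes. Place of the square box. Origin: centre of its underside, on the table; the flat seat inside the rim is 4 mm higher; z up.
- round_tray: Fixed white display tile, 72 by 72 mm, 4 mm thick, with a grey rim 5 mm wide that stands to 10 mm above the table and encloses this shape (inside): circle 58 mm in diameter. Place of the round box. Origin: centre of its underside, on the table; the flat seat inside the rim is 4 mm higher; z up.
Things that resemble listed ones, but are neither listed nor needed, are in the scene too. What is shaped like the part that bears oval_box_mid but blue or orange is not meant.

How it is judged (in metres and radians):
At the end, for the whole second after the job is handed in: Each of the five boxes lies at rest in its own tray: centre within 12 mm (horizontally) of the tray centre, its own centre 21 to 27 mm above the tray underside (flat on the seat, not on the rim), lid up within 0.06 rad (horizontal distance between long_box_mid and long_tray below 0.012 m and z of long_box_mid in the frame of long_tray between 0.021 and 0.027 m and angle between each of long_box_mid, oval_box_mid, octagon_box_mid, square_box_mid, round_box_mid's own z axis and vertical below 0.06 rad and linear speed of each of long_box, oval_box, octagon_box, square_box, round_box below 0.01 m/s and angular speed of each of long_box, oval_box, octagon_box, square_box, round_box below 0.1 rad/s and horizontal distance between oval_box_mid and oval_tray below 0.012 m and z of oval_box_mid in the frame of oval_tray between 0.021 and 0.027 m and horizontal distance between octagon_box_mid and octagon_tray below 0.012 m and z of octagon_box_mid in the frame of octagon_tray between 0.021 and 0.027 m and horizontal distance between square_box_mid and square_tray below 0.012 m and z of square_box_mid in the frame of square_tray between 0.021 and 0.027 m and horizontal distance between round_box_mid and round_tray below 0.012 m and z of round_box_mid in the frame of round_tray between 0.021 and 0.027 m); the robot touches nothing.
It fails at once if the long box is dropped, thrown or falls from more than about 3 cm (faster than 0.8 m/s while no finger touches it) (linear speed of long_box above 0.8 m/s and contact force between the fingers and long_box below 0.3 N).
It fails at once if the oval box is dropped, thrown or falls from more than about 3 cm (faster than 0.8 m/s while no finger touches it) (linear speed of oval_box above 0.8 m/s and contact force between the fingers and oval_box below 0.3 N).
It fails at once if the octagon box is dropped, thrown or falls from more than about 3 cm (faster than 0.8 m/s while no finger touches it) (linear speed of octagon_box above 0.8 m/s and contact force between the fingers and octagon_box below 0.3 N).
It fails at once if the square box is dropped, thrown or falls from more than about 3 cm (faster than 0.8 m/s while no finger touches it) (linear speed of square_box above 0.8 m/s and contact force between the fingers and square_box below 0.3 N).
It fails at once if the round box is dropped, thrown or falls from more than about 3 cm (faster than 0.8 m/s while no finger touches it) (linear speed of round_box above 0.8 m/s and contact force between the fingers and round_box below 0.3 N).
It also fails if it takes over 136 s, if anything falls off the work surface, if the arm or the gripper's body presses on something with over 40 N, if the wrist force passes 120 N, or if a joint passes its speed limit or range.

## Robot

A 6-joint arm with a two-finger parallel gripper is mounted at the origin on the work surface. World frame = base frame: x ahead of the robot, y to its left, z up, the work surface at z = 0. Lengths are in m, angles in degrees, forces in N, time in s.
With the tool pointing down it reaches from about 0.3 to 0.75 m from the base axis. Payload 8.5 kg.
Tool frame: the origin (TCP) lies between the finger pads; the fingertips stand env.finger_overhang ahead of it and the grasp point (between the pads) lies 2 mm behind it (env.finger_overhang is the distance from the TCP to the fingertips, in m); z points along the fingers, y is the line along which they close (so a half turn about z gives the same grasp; the last joint's range is limited). The gripper opens to 85 mm and grips with 20 to 120 N. Pads are 22 mm wide; open, the fingers measure 114 mm over their backs; the gripper's body (76 mm by 85 mm) begins 54 mm behind the grasp point. The pads swing forward as they close: fully open they stand 13 mm farther back than shut.
Start: joints at [54.414, 21.807, 74.336, -0, 83.858, -12.336], TCP at [0.217, 0.505, 0.248] pointing down, gripper open.
Joint ranges: [-178.18, 178.18], [-50.72, 133.34], [12.68, 142.11], [-81.47, 261.47], [9.98, 163.14], [-165.26, 165.26]. Speed limits (degrees/s): [136.94, 136.94, 180, 180, 180, 180].

## Interface

Orientations are given as a 3x3 rotation matrix whose columns are the frame's x, y, z axes.
In Python, from rig import env gives the robot as it stands. The module is installed in compiled form; this text tells all that it offers.
- The arm moves only by the tool jog_arm, never from a script. Its arguments are lists of equal length, an entry for each row: "hand": the finger opening in m, from 0 to 0.0854; "travel": the shift along the world's x, y, z in m, a list of three; "yaw": the turn about the world's z in rad. A call has exactly 5 rows; each row shifts and turns the commanded pose from where the row before left it; what a row does not reach is not made up. A row lasts 1/8 s, in which the tool goes at most 62.5 mm and 10.7 degrees, less where a joint would pass 70% of its speed; a pose out of reach is approached as far as the arm can. A call is refused whole if a number of a shift passes 0.0625 or a number of a turn 0.188, either way. A call with a gripper value outside its range is refused whole. The fingers move at their own pace and stop on an object; "grip_force" is the grip in N (left out, the last holds). Time passes only in rows, so rows that do not move let the fingers close, or fill a call up. It gives the time, the measured TCP pose, the force, the opening and the grip force at its end, in the units of the state.
- env.observe(): the state, without advancing time (a new reading comes with each control period).
- env.get_image(name): name is "side" or "top" or "wrist"; returns the picture (480x640x3 uint8, red, green, blue); there is no depth.
- env.calibration(name): a dict with "fx", "fy", "cx", "cy" (pixels), "k1" (the pictures are not rectified: a ray, as slopes to the right and down, at radius r is drawn at 1 + k1 r^2 times it, then the intrinsics apply), "position" and "rotation" of the camera in the world; the wrist camera has in their place "hand_eye" (4x4, takes a point from camera to tool coordinates, whose origin is the TCP and whose axes are the flange's). Camera axes: x right, y down, z forward; pixel columns grow to the right and rows downward; lengths in m; the calibration is good to about 2 mm. A picture is of the moment at which its call begins: read the wrist's pose just before it. calibration takes no time and is no camera call.
- env.close_job(): hands the job in; it is judged then, once.
The state is a dict: "time_s": time; "q": joint angles; "qvel": joint speeds; "joint_efforts": joint torques, N m; "position": TCP position; "tool_rot": TCP orientation; "ft_force": force on the tool from outside, world axes, zero at the start; "wrist_torque": the same for the moment, N m; "grip_width": finger opening in m; "gripper_force": force on a finger pad.
Only numpy, scipy, OpenCV 4.12 (cv2) and the standard library are available. Lean on these libraries where they do the work, as an engineer would, in place of code of your own. Each camera call takes 0.05 s, during which the arm holds its last target. There are 200 camera calls.

## Working session

There is one attempt and no reset: what is moved stays moved. The work goes in short steps, Python scripts to look and compute and a tool call to move; the robot and the scene stay as the last step left them, time stands still between calls to the robot, and variables do not carry over. Pictures are saved under pics/ and viewed, at most 14 in all, crops included, and the job is handed in when it is done.

Besides the shell and the picture viewer there is one more tool, called after ">>>" by a JSON object that holds its "method" and its "body". jog_arm: Moves the arm, as the interface text tells. Its arguments: {"type":"object","properties":{"hand":{"type":"array"},"travel":{"type":"array"},"yaw":{"type":"array"},"grip_force":{"type":"number"}},"required":["hand","travel","yaw"]}

```bash
mkdir -p pics; python3 - <<'E'
from rig import env
import cv2
s=env.observe();print(s['time_s'],s['position'],s['tool_rot'],env.finger_overhang,s['grip_width'])
for n in("top","side"):
    cv2.imwrite(f"pics/{n}0.png",env.get_image(n)[:,:,::-1]);print(n,env.calibration(n))
print(env.calibration("wrist"))
E
```

```text
0.0 [0.21696747 0.50510824 0.24772272] [[-9.18768355e-01  3.94796172e-01 -8.31582608e-04]
 [ 3.94796923e-01  9.18767701e-01 -1.14047511e-03]
 [ 3.13776032e-04 -1.37613870e-03 -9.99999004e-01]] 0.017 0.0856398045779756
top {'fx': 437.88525267640375, 'fy': 437.88525267640375, 'cx': 319.76980175019634, 'cy': 238.4550314703411, 'k1': -0.03961652125190508, 'position': array([0.34271154, 0.02877304, 1.13783681]), 'rotation': array([[-0.01711998, -0.99829497,  0.05580383],
       [-0.99978808,  0.01645401, -0.01237179],
       [ 0.0114325 , -0.05600381, -0.9983651 ]])}
side {'fx': 612.0588578146859, 'fy': 612.0588578146859, 'cx': 317.00367401065824, 'cy': 244.7028566409265, 'k1': -0.03541850466403893, 'position': array([ 0.33957982, -0.88545873,  1.12841657]), 'rotation': array([[ 0.99710014, -0.0477993 ,  0.05921605],
       [-0.07503602, -0.74722682,  0.66031937],
       [ 0.01268502, -0.66284787, -0.74864664]])}
{'fx': 427.22779083666353, 'fy': 427.22779083666353, 'cx': 324.2741208130754, 'cy': 233.55085961590012, 'k1': -0.09034261379009659, 'hand_eye': array([[-7.30883204e-04, -9.46718463e-01, -3.22061512e-01,
         8.32365626e-02],
       [ 9.99999659e-01, -5.68090910e-04, -5.99453192e-04,
        -1.48158322e-04],
       [ 3.84553188e-04, -3.22061840e-01,  9.46718556e-01,
        -1.26407261e-01],
       [ 0.00000000e+00,  0.00000000e+00,  0.00000000e+00,
         1.00000000e+00]])}
```

View pics/top0.png

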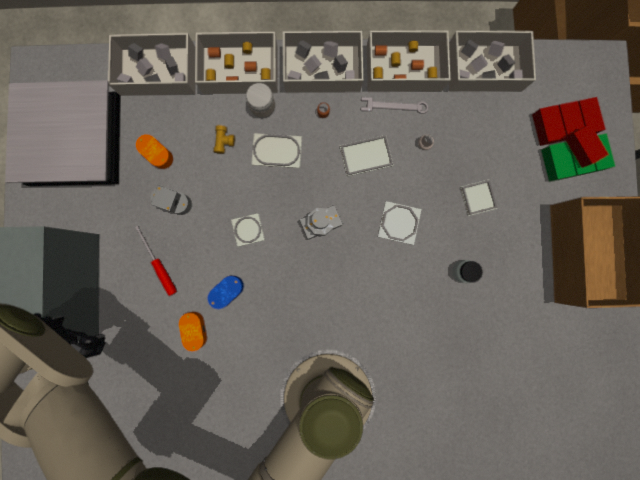

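View pics/side0.png

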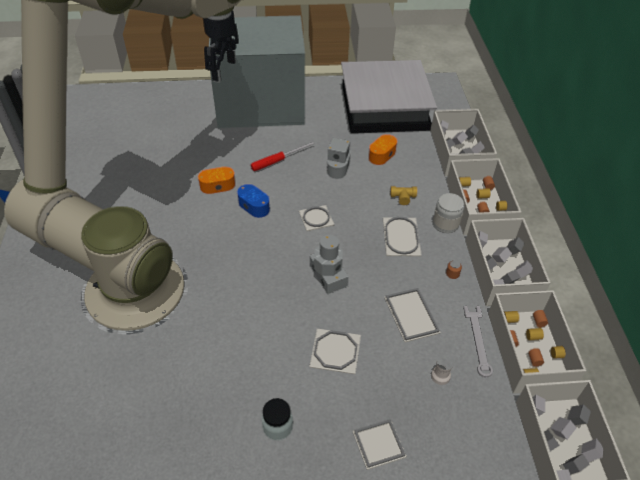

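```bash
cat >h.py <<'E'
from rig import env
import cv2, numpy as np
def und(c,p):
    """pixel -> slopes"""
    d=(np.atleast_2d(np.array(p,float))-[c['cx'],c['cy']])/[c['fx'],c['fy']]
    u=d.copy()
    for _ in range(8): u=d/(1+c['k1']*(u**2).sum(1,keepdims=True))
    return u
def cam(name,s=None):
    c=env.calibration(name)
    if name=='wrist':
        s=s or env.observe(); H=c['hand_eye']; R=np.array(s['tool_rot'])
        return c,R@H[:3,:3],R@H[:3,3]+s['position']
    return c,np.array(c['rotation']),np.array(c['position'])
def world(C,p,z):
    c,R,t=C; u=und(c,p); d=np.c_[u,np.ones(len(u))]@R.T
    return t+d*((z-t[2])/d[:,2])[:,None]
def proj(C,P):
    c,R,t=C; q=(np.atleast_2d(P)-t)@R; u=q[:,:2]/q[:,2:]
    return u*(1+c['k1']*(u**2).sum(1,keepdims=True))*[c['fx'],c['fy']]+[c['cx'],c['cy']]
E
python3 - <<'E'
from h import *
t=cv2.imread('pics/top0.png');s=cv2.imread('pics/side0.png')
f=lambda a,x,y,w,h:cv2.resize(a[y:y+h,x:x+w],(400,300),interpolation=cv2.INTER_CUBIC)
cv2.imwrite('pics/c0.png',np.vstack([np.hstack([f(t,285,192,72,54),f(t,136,175,72,54)]),np.hstack([f(s,285,228,88,66),f(s,300,125,88,66)])]))
C=cam('top')
g=cv2.cvtColor(t,cv2.COLOR_BGR2GRAY);m=((g>165)*255).astype('uint8')
for n,x,y in(('oval',277,151),('long',367,155),('oct',400,223),('sq',479,198),('round',248,230)):
    mm=np.zeros_like(m);mm[y-32:y+32,x-36:x+36]=m[y-32:y+32,x-36:x+36]
    cs,_=cv2.findContours(mm,0,2);c=max(cs,key=cv2.contourArea)
    w=world(C,c[:,0],.004)[:,:2]
    (cx,cy),(a,b),th=cv2.minAreaRect((w*1000).astype('float32'))
    print(n,round(cx),round(cy),round(a),round(b),round(th,1))
E
```

```text
oval 641 126 105 64 89.1
long 624 -111 66 108 12.2
oct 444 -193 78 76 32.4
sq 509 -406 63 60 13.9
round 432 202 52 53 44.3
```

View pics/c0.png

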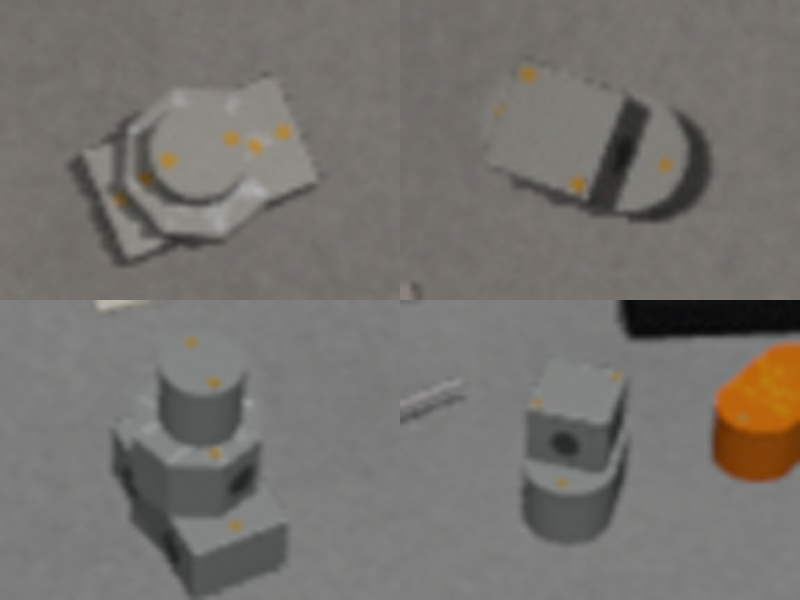

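```bash
python3 - <<'E'
from h import *
t=cv2.imread('pics/top0.png');C=cam('top')
g=cv2.cvtColor(t,cv2.COLOR_BGR2GRAY)
for n,x,y in(('oval',277,151),('long',367,155),('oct',400,223),('sq',479,198),('round',248,230)):
    r=g[y-32:y+32,x-36:x+36];r=cv2.resize(r,None,fx=4,fy=4,interpolation=cv2.INTER_CUBIC)
    for th in(135,150):
        m=cv2.morphologyEx(((r>th)*255).astype('uint8'),cv2.MORPH_OPEN,np.ones((5,5)))
        cs,_=cv2.findContours(m,0,2);c=min(cs,key=lambda c:-cv2.contourArea(cv2.convexHull(c)))
        w=world(C,(c[:,0]+.5)/4-.5+[x-36,y-32],.005)[:,:2]
        (cx,cy),(a,b),an=cv2.minAreaRect((w*1000).astype('float32'))
        print(n,th,round(cx),round(cy),round(a),round(b),round(an,1))
for n,p,z in(('round',(320.1,218.6),.12),('long',(320.5,222.8),.04),('sq',(164.8,198.8),.08)): print(n,world(C,p,z)[0].round(3))
E
```

```text
oval 135 640 126 111 69 85.5
oval 150 641 126 110 68 86.0
long 135 623 -111 70 112 12.2
long 150 624 -111 68 110 12.3
oct 135 444 -193 81 79 31.5
oct 150 444 -193 78 79 76.5
sq 135 508 -405 67 64 13.8
sq 150 508 -405 65 62 13.9
round 135 433 202 58 57 25.8
round 150 432 202 56 56 44.3
round [0.446 0.015 0.12 ]
long [0.443 0.013 0.04 ]
sq [0.505 0.391 0.08 ]
```

>>> {"method": "jog_arm", "body": {"hand": [0.085,0.085,0.085,0.085,0.085], "travel": [[0.02,-0.05,0],[0.02,-0.05,0],[0.02,-0.05,0],[0.02,-0.05,0],[0.025,-0.05,0]], "yaw": [0,0,0,0,0], "grip_force": 40}}

```text
time_s: 0.72
position: [0.3222, 0.2537, 0.2482]
tool_rot: [[-0.919, 0.394, -0.0], [0.394, 0.919, -0.0], [0.0, -0.0, -1.0]]
ft_force: [0.6, 0.4, 1.2]
grip_width: 0.085
gripper_force: 0.0
```

>>> {"method": "jog_arm", "body": {"hand": [0.085,0.085,0.085,0.085,0.085], "travel": [[0.025,-0.05,0],[0.025,-0.05,0],[0.025,-0.05,0],[0.025,-0.05,0],[0.024,-0.04,0]], "yaw": [0,0,0,0,0]}}

```text
time_s: 1.35
position: [0.4466, 0.0133, 0.2482]
tool_rot: [[-0.918, 0.396, -0.0], [0.396, 0.918, 0.0], [0.0, -0.0, -1.0]]
ft_force: [0.5, -0.3, 0.4]
grip_width: 0.0851
gripper_force: 0.0
```

```bash
cat >look.py <<'E'
import sys
from h import *
s=env.observe();C=cam('wrist',s);im=env.get_image('wrist')[:,:,::-1]
cv2.imwrite(f'pics/{sys.argv[1]}.png',im)
y=s['tool_rot'][:,1];print(s['time_s'],np.round(s['position'],4),'yaw_y',round(np.degrees(np.arctan2(y[1],y[0])),1),'w',s['grip_width'],'F',np.round(s['ft_force'],1))
np.savez(f'pics/{sys.argv[1]}.npz',R=C[1],t=C[2])
E
python3 look.py w1
```

```text
1.35 [0.4466 0.0133 0.2482] yaw_y 66.7 w 0.08506231689527323 F [ 0.5 -0.3  0.4]
```

View pics/w1.png

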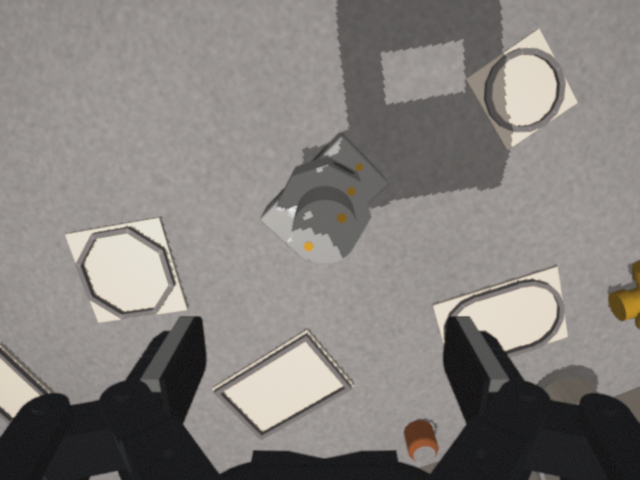

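```bash
python3 - <<'E'
from h import *
C=cam('wrist')
print(world(C,[(327,225)],.12)[0])
a=np.linspace(0,2*np.pi,60)
im=cv2.imread('pics/w1.png')
def d(P,col): cv2.polylines(im,[np.int32(proj(C,P)*16)],True,col,1,cv2.LINE_AA,4)
for x,y,col in((.446,.015,(0,0,255)),(*world(C,[(327,225)],.12)[0][:2],(0,255,0))):
    d(np.c_[x+.021*np.cos(a),y+.021*np.sin(a),0*a+.12],col)
b=np.radians(113.3);u=np.array([np.cos(b),np.sin(b)]);v=np.array([-u[1],u[0]])
d([[*(np.array([.443,.013])+i*.048*u+j*.027*v),.04] for i,j in((1,1),(1,-1),(-1,-1),(-1,1))],(255,0,0))
cv2.imwrite('pics/w1c.png',cv2.resize(im[110:290,220:430],None,fx=3,fy=3,interpolation=cv2.INTER_CUBIC))
E
```

```text
[0.4477594 0.0116775 0.12     ]
```

View pics/w1c.png

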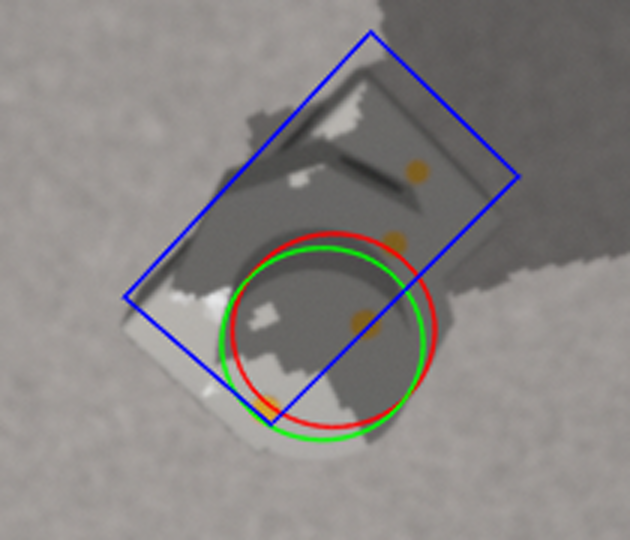

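>>> {"method": "jog_arm", "body": {"hand": [0.07,0.07,0.07,0.07,0.07], "travel": [[0.003,-0.002,-0.05],[0,0,-0.05],[0,0,-0.03],[0,0,-0.008],[0,0,0]], "yaw": [0,0,0,0,0]}}

```text
time_s: 2.02
position: [0.4493, 0.0133, 0.1107]
tool_rot: [[-0.919, 0.395, 0.0], [0.395, 0.919, -0.0], [-0.0, 0.0, -1.0]]
ft_force: [1.1, -0.4, 0.1]
grip_width: 0.07
gripper_force: 0.0
```

>>> {"method": "jog_arm", "body": {"hand": [0.052,0.046,0.036,0.03,0.03], "travel": [[0,0,0],[0,0,0],[0,0,0],[0,0,0],[0,0,0]], "yaw": [0,0,0,0,0]}}

```text
time_s: 2.65
position: [0.4495, 0.0133, 0.1113]
tool_rot: [[-0.919, 0.395, 0.002], [0.395, 0.919, -0.0], [-0.002, 0.0, -1.0]]
ft_force: [-2.2, 0.7, 6.9]
grip_width: 0.0408
gripper_force: 39.8
```

>>> {"method": "jog_arm", "body": {"hand": [0.03,0.03,0.03,0.03,0.03], "travel": [[0,0,0.02],[0,0,0.02],[0,0.04,0.02],[0,0.04,0],[-0.005,0.04,0]], "yaw": [0,0,0,0,0]}}

```text
time_s: 3.28
position: [0.4441, 0.1345, 0.1708]
tool_rot: [[-0.919, 0.395, 0.001], [0.395, 0.919, 0.0], [-0.001, 0.001, -1.0]]
ft_force: [0.3, -0.5, -1.2]
grip_width: 0.0409
gripper_force: 40.9
```

>>> {"method": "jog_arm", "body": {"hand": [0.03,0.03,0.03,0.03,0.03], "travel": [[-0.005,0.035,-0.02],[-0.005,0.024,-0.02],[-0.002,0.01,-0.02],[0,0,0],[0,0,0]], "yaw": [0,0,0,0,0]}}

```text
time_s: 3.9
position: [0.4326, 0.202, 0.1111]
tool_rot: [[-0.919, 0.395, 0.001], [0.395, 0.919, 0.0], [-0.001, 0.001, -1.0]]
ft_force: [0.4, -1.4, -1.7]
grip_width: 0.0409
gripper_force: 41.0
```

```bash
python3 look.py w2
```

```text
3.9 [0.4326 0.202  0.1111] yaw_y 66.7 w 0.04090410017815309 F [ 0.4 -1.4 -1.7]
```

View pics/w2.png

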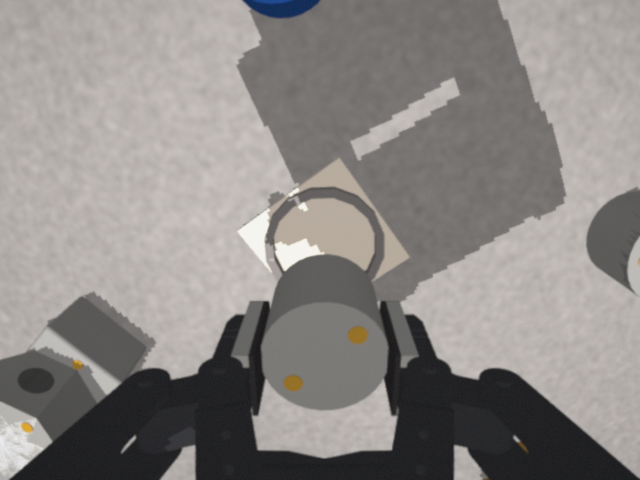

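```bash
python3 - <<'E'
from h import *
s=env.observe();C=cam('wrist',s)
print('lid',world(C,[(325,355),(325,410),(261,355),(388,355)],.120).round(4))
print('tray rim top/left/right',world(C,[(325,187),(265,240),(384,240)],.010).round(4))
a=np.linspace(0,6.283,13)
print(proj(C,[[.432,.202,.004],s['position']]).round())
E
```

```text
lid [[0.4312 0.2025 0.12  ]
 [0.452  0.1936 0.12  ]
 [0.4231 0.1834 0.12  ]
 [0.4394 0.2213 0.12  ]]
tray rim top/left/right [[0.403  0.2149 0.01  ]
 [0.4176 0.1716 0.01  ]
 [0.4444 0.2335 0.01  ]]
[[324. 238.]
 [325. 344.]]
```

>>> {"method": "jog_arm", "body": {"hand": [0.03,0.03,0.03,0.03,0.03], "travel": [[0,0,-0.03],[0,0,-0.025],[0,0,-0.013],[0,0,-0.005],[0,0,-0.003]], "yaw": [0,0,0,0,0]}}

```text
time_s: 4.58
position: [0.4326, 0.2023, 0.0352]
tool_rot: [[-0.919, 0.395, 0.001], [0.395, 0.919, 0.0], [-0.001, 0.001, -1.0]]
ft_force: [-7.5, -2.7, 38.9]
grip_width: 0.0408
gripper_force: 44.7
```

>>> {"method": "jog_arm", "body": {"hand": [0.03,0.045,0.05,0.055,0.055], "travel": [[0,0,0],[0,0,0],[0,0,0],[0,0,0.02],[0,0,0.05]], "yaw": [0,0,0,0,0]}}

```text
time_s: 5.2
position: [0.4313, 0.2021, 0.1039]
tool_rot: [[-0.919, 0.395, -0.004], [0.395, 0.919, -0.001], [0.004, -0.002, -1.0]]
ft_force: [0.7, 0.6, -0.5]
grip_width: 0.0549
gripper_force: 0.0
```

>>> {"method": "jog_arm", "body": {"hand": [0.085,0.085,0.085,0.085,0.085], "travel": [[0,-0.03,0.05],[0.004,-0.055,0.04],[0.005,-0.055,0.006],[0.005,-0.05,0],[0,0,0]], "yaw": [0,0,0,0,0]}}

```text
time_s: 5.82
position: [0.4461, 0.0143, 0.1972]
tool_rot: [[-0.917, 0.399, 0.001], [0.399, 0.917, -0.0], [-0.001, -0.0, -1.0]]
ft_force: [-0.2, 0.8, 0.1]
grip_width: 0.0849
gripper_force: 0.0
```

```bash
python3 look.py w3; python3 - <<'E'
from h import *
im=cv2.imread('pics/w3.png');cv2.imwrite('pics/w3c.png',cv2.resize(im[90:340,170:480],None,fx=2.4,fy=2.4,interpolation=cv2.INTER_CUBIC))
E
```

```text
5.825 [0.4461 0.0143 0.1972] yaw_y 66.5 w 0.08494837914516887 F [-0.2  0.8  0.1]
```

View pics/w3c.png

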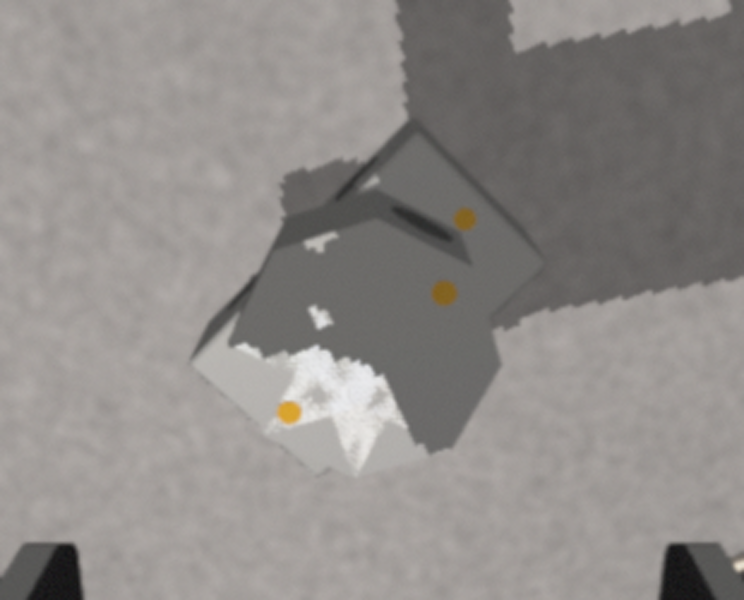

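```bash
python3 - <<'E'
from h import *
from scipy.optimize import least_squares
d=np.load('pics/w3.npz');C=(env.calibration('wrist'),d['R'],d['t'])
p=np.array([(275,248),(380,215),(470,262),(500,365),(450,450),(357,475),(265,430),(230,342)])/2.4+[170,90]
W=world(C,p,.08)[:,:2]
tr=np.arange(8)
def f(v):
    best=None
    a0=np.arctan2(*(W-v[:2]).T[::-1])
    k=np.round((a0-v[2]-np.pi/8)/(np.pi/4)); a=v[2]+np.pi/8+k*np.pi/4
    return (W-v[:2]-.032/np.cos(np.pi/8)*np.c_[np.cos(a),np.sin(a)]).ravel()
r=min((least_squares(f,[*W.mean(0),q]) for q in np.radians([0,11,22,33])),key=lambda r:r.cost)
print('oct',r.x[:2],np.degrees(r.x[2])%45,np.round(1000*r.fun.reshape(-1,2),1).tolist())
q=np.array([(192,362),(320,475),(415,130),(545,262)])/2.4+[170,90]
w=world(C,q,.04)[:,:2];print('long',w.round(4).tolist(),w.mean(0))
E
```

```text
oct [0.44694593 0.01236134] 38.97872060924327 [[-0.0, 0.2], [-0.0, 0.5], [-1.2, -0.6], [0.4, -0.8], [0.5, -0.7], [0.2, 0.6], [-0.5, 0.6], [0.7, 0.1]]
long [[0.4422, -0.0417], [0.4908, -0.0223], [0.4063, 0.0446], [0.4554, 0.0642]] [0.44865611 0.01120346]
```

>>> {"method": "jog_arm", "body": {"hand": [0.085,0.085,0.085,0.085,0.085], "travel": [[0.001,-0.001,-0.04],[0,0,-0.04],[0,0,-0.035],[0,0,-0.011],[0,0,0]], "yaw": [0.155,0.15,0,0,0]}}

```text
time_s: 6.5
position: [0.4469, 0.0165, 0.0712]
tool_rot: [[-0.995, 0.1, -0.0], [0.1, 0.995, 0.0], [0.0, 0.0, -1.0]]
ft_force: [-0.1, 0.6, 0.0]
grip_width: 0.085
gripper_force: 0.0
```

>>> {"method": "jog_arm", "body": {"hand": [0.072,0.068,0.06,0.052,0.052], "travel": [[0,0,0],[0,0,0],[0,0,0],[0,0,0],[0,0,0]], "yaw": [0,0,0,0,0]}}

```text
time_s: 7.12
position: [0.4474, 0.0155, 0.0722]
tool_rot: [[-0.995, 0.101, 0.003], [0.101, 0.995, -0.001], [-0.003, -0.001, -1.0]]
ft_force: [-1.4, -2.3, 9.7]
grip_width: 0.0631
gripper_force: 43.2
```

>>> {"method": "jog_arm", "body": {"hand": [0.052,0.052,0.052,0.052,0.052], "travel": [[0,0,0.02],[0,0,0.03],[0,-0.04,0],[0,-0.05,0],[0,-0.05,0]], "yaw": [0,0,0,-0.06,-0.07]}}

```text
time_s: 7.75
position: [0.4465, -0.1253, 0.1213]
tool_rot: [[-0.973, 0.231, 0.0], [0.231, 0.973, 0.0], [-0.0, 0.0, -1.0]]
ft_force: [1.3, 0.1, -3.4]
grip_width: 0.0633
gripper_force: 47.0
```

>>> {"method": "jog_arm", "body": {"hand": [0.052,0.052,0.052,0.052,0.052], "travel": [[-0.002,-0.05,-0.01],[-0.001,-0.0185,-0.02],[0,0,-0.02],[0,0,0],[0,0,0]], "yaw": [0,0,0,0,0]}}

```text
time_s: 8.38
position: [0.444, -0.1925, 0.0717]
tool_rot: [[-0.974, 0.228, 0.001], [0.228, 0.974, -0.0], [-0.001, -0.0, -1.0]]
ft_force: [0.3, -0.1, -2.6]
grip_width: 0.063
gripper_force: 46.9
```

```bash
python3 look.py w4; python3 - <<'E'
from h import *
im=cv2.imread('pics/w4.png');C=cam('wrist')
s=env.observe();z=s['position'][2]
def octo(x,y,th,af,h,col):
    a=np.radians(th+22.5+45*np.arange(8));P=np.c_[x+af/2/np.cos(np.pi/8)*np.cos(a),y+af/2/np.cos(np.pi/8)*np.sin(a),0*a+h]
    cv2.polylines(im,[np.int32(proj(C,P)*16)],True,col,1,cv2.LINE_AA,4)
octo(.444,-.193,31.5,.09,.010,(0,0,255))
octo(*s['position'][:2],76.5,.064,z+.008,(0,255,0))
cv2.imwrite('pics/w4c.png',im)
E
```

```text
8.375 [ 0.444  -0.1925  0.0717] yaw_y 76.8 w 0.06302351763051979 F [ 0.3 -0.1 -2.6]
```

View pics/w4c.png

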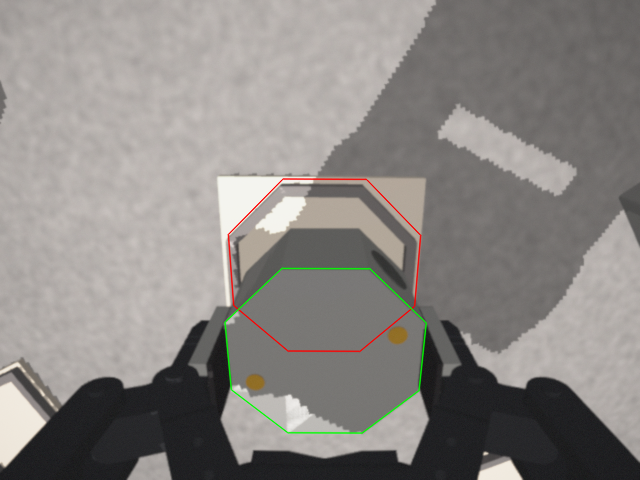

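>>> {"method": "jog_arm", "body": {"hand": [0.052,0.052,0.052,0.052,0.052], "travel": [[0.001,0,-0.018],[0,0,-0.01],[0,0,-0.004],[0,0,-0.003],[0,0,0]], "yaw": [0,0,0,0,0]}}

```text
time_s: 9.05
position: [0.4449, -0.1928, 0.0364]
tool_rot: [[-0.973, 0.229, 0.001], [0.229, 0.973, -0.0], [-0.001, -0.0, -1.0]]
ft_force: [-0.4, -0.1, -2.0]
grip_width: 0.0635
gripper_force: 47.0
```

>>> {"method": "jog_arm", "body": {"hand": [0.058,0.066,0.073,0.08,0.08], "travel": [[0,0,0],[0,0,0],[0,0,0],[0,0,0],[0,0,0.03]], "yaw": [0,0,0,0,0]}}

```text
time_s: 9.68
position: [0.444, -0.1921, 0.0651]
tool_rot: [[-0.973, 0.229, -0.003], [0.229, 0.973, 0.002], [0.004, 0.002, -1.0]]
ft_force: [-0.2, 0.2, 0.4]
grip_width: 0.08
gripper_force: 0.0
```

>>> {"method": "jog_arm", "body": {"hand": [0.085,0.085,0.085,0.085,0.085], "travel": [[0,0,0.05],[0.001,0.05,0.01],[0.001,0.055,0],[0.001,0.055,0],[0.001,0.043,0]], "yaw": [0,-0.18,-0.18,-0.18,-0.18]}}

```text
time_s: 10.3
position: [0.4488, 0.0054, 0.1262]
tool_rot: [[-0.595, 0.804, 0.0], [0.804, 0.595, -0.0], [-0.0, 0.0, -1.0]]
ft_force: [0.4, -0.9, -0.5]
grip_width: 0.0852
gripper_force: 0.0
```

>>> {"method": "jog_arm", "body": {"hand": [0.085,0.085,0.085,0.085,0.085], "travel": [[0,0,0],[0,0,-0.02],[0,0,0],[0,0,0],[0,0,0]], "yaw": [-0.18,-0.046,0,0,0]}}

```text
time_s: 10.92
position: [0.4493, 0.0035, 0.1066]
tool_rot: [[-0.405, 0.915, 0.001], [0.915, 0.405, -0.0], [-0.001, 0.001, -1.0]]
ft_force: [0.4, 0.2, 1.1]
grip_width: 0.0851
gripper_force: 0.0
```

```bash
python3 look.py w5; python3 - <<'E'
from h import *
im=cv2.imread('pics/w5.png');C=cam('wrist')
b=np.radians(112.6);u=np.array([np.cos(b),np.sin(b)]);v=np.array([-u[1],u[0]])
P=[[*(np.array([.4487,.0112])+i*.048*u+j*.027*v),.04] for i,j in((1,1),(1,-1),(-1,-1),(-1,1))]
cv2.polylines(im,[np.int32(proj(C,P)*16)],True,(0,0,255),1,cv2.LINE_AA,4)
cv2.imwrite('pics/w5c.png',im)
E
```

```text
10.925 [0.4493 0.0035 0.1066] yaw_y 23.9 w 0.08507951905356241 F [0.4 0.2 1.1]
```

View pics/w5c.png

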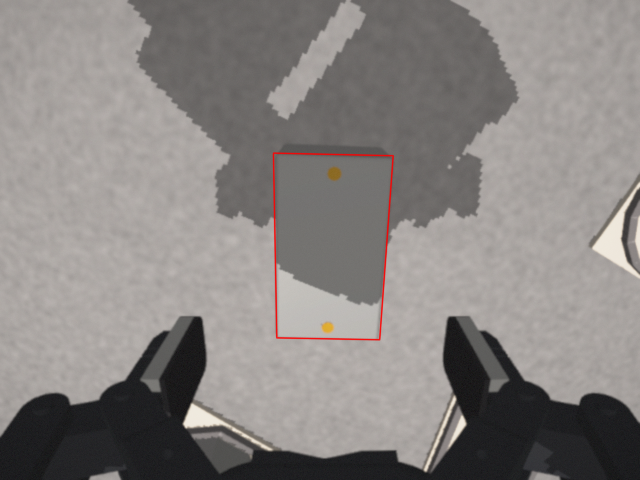

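>>> {"method": "jog_arm", "body": {"hand": [0.085,0.085,0.085,0.085,0.085], "travel": [[0,0.008,0],[-0.001,0,-0.03],[0,0,-0.03],[0,0,-0.015],[0,0,0]], "yaw": [-0.022,0,0,0,0]}}

```text
time_s: 11.6
position: [0.4478, 0.0116, 0.0306]
tool_rot: [[-0.384, 0.923, -0.002], [0.923, 0.384, 0.0], [0.001, -0.001, -1.0]]
ft_force: [1.0, -0.4, 0.9]
grip_width: 0.0851
gripper_force: 0.0
```

>>> {"method": "jog_arm", "body": {"hand": [0.07,0.06,0.05,0.044,0.044], "travel": [[0,0,0],[0,0,0],[0,0,0],[0,0,0],[0,0,0]], "yaw": [0,0,0,0,0]}}

```text
time_s: 12.22
position: [0.4484, 0.0116, 0.0319]
tool_rot: [[-0.384, 0.923, 0.002], [0.923, 0.384, -0.0], [-0.001, 0.001, -1.0]]
ft_force: [-1.3, -0.4, 6.3]
grip_width: 0.0536
gripper_force: 42.1
```

>>> {"method": "jog_arm", "body": {"hand": [0.044,0.044,0.044,0.044,0.044], "travel": [[0,0,0.02],[0.02,-0.02,0.025],[0.04,-0.03,0.005],[0.04,-0.03,0],[0.04,-0.03,0]], "yaw": [0,0,-0.06,-0.06,-0.06]}}

```text
time_s: 12.85
position: [0.589, -0.0993, 0.0812]
tool_rot: [[-0.211, 0.978, -0.0], [0.978, 0.211, 0.0], [0.0, -0.0, -1.0]]
ft_force: [1.1, -0.3, -3.3]
grip_width: 0.053
gripper_force: 44.2
```

>>> {"method": "jog_arm", "body": {"hand": [0.044,0.044,0.044,0.044,0.044], "travel": [[0.03,-0.01,0],[0.005,-0.0025,0],[0,0,-0.01],[0,0,0],[0,0,0]], "yaw": [0,0,0,0,0]}}

```text
time_s: 13.48
position: [0.6225, -0.1104, 0.0711]
tool_rot: [[-0.213, 0.977, -0.001], [0.977, 0.213, 0.0], [0.0, -0.0, -1.0]]
ft_force: [0.2, 0.0, -3.3]
grip_width: 0.0534
gripper_force: 44.2
```

```bash
python3 look.py w6; python3 - <<'E'
from h import *
im=cv2.imread('pics/w6.png');C=cam('wrist');s=env.observe()
def rect(c,ax,L,W,z,col):
    b=np.radians(ax);u=np.array([np.cos(b),np.sin(b)]);v=np.array([-u[1],u[0]])
    P=[[*(np.array(c)+i*L/2*u+j*W/2*v),z] for i,j in((1,1),(1,-1),(-1,-1),(-1,1))]
    cv2.polylines(im,[np.int32(proj(C,P)*16)],True,col,1,cv2.LINE_AA,4)
rect((.6235,-.111),102.2,.126,.084,.004,(0,0,255))
rect(s['position'][:2],102.2,.096,.054,s['position'][2]+.008,(0,255,0))
cv2.imwrite('pics/w6c.png',im)
E
```

```text
13.475 [ 0.6225 -0.1104  0.0711] yaw_y 12.3 w 0.05339544507404904 F [ 0.2  0.  -3.3]
```

View pics/w6c.png

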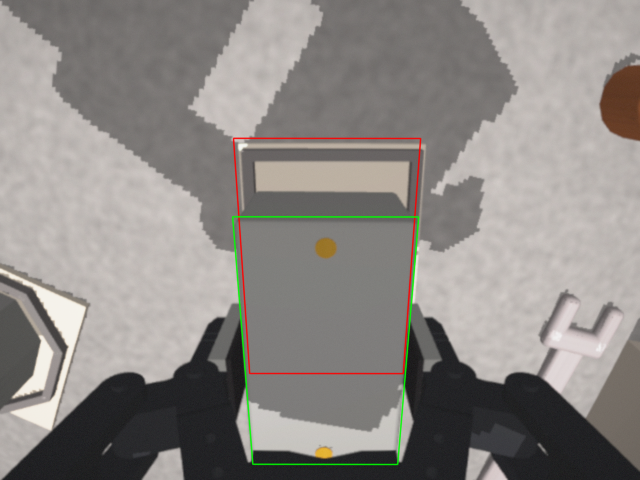

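>>> {"method": "jog_arm", "body": {"hand": [0.044,0.044,0.044,0.044,0.044], "travel": [[0.002,-0.002,-0.018],[0,0,-0.01],[0,0,-0.004],[0,0,-0.003],[0,0,-0.001]], "yaw": [0,0,0,0,0]}}

```text
time_s: 14.15
position: [0.6251, -0.1128, 0.036]
tool_rot: [[-0.213, 0.977, 0.0], [0.977, 0.213, -0.0], [-0.0, 0.0, -1.0]]
ft_force: [-4.7, 1.4, 9.6]
grip_width: 0.053
gripper_force: 45.8
```

>>> {"method": "jog_arm", "body": {"hand": [0.05,0.058,0.064,0.07,0.07], "travel": [[0,0,0],[0,0,0],[0,0,0],[0,0,0],[0,0,0.03]], "yaw": [0,0,0,0,0]}}

```text
time_s: 14.78
position: [0.624, -0.1125, 0.0633]
tool_rot: [[-0.212, 0.977, -0.004], [0.977, 0.212, 0.002], [0.003, -0.004, -1.0]]
ft_force: [-0.1, -0.8, 0.3]
grip_width: 0.0698
gripper_force: 0.0
```

>>> {"method": "jog_arm", "body": {"hand": [0.08,0.085,0.085,0.085,0.085], "travel": [[0,0,0.06],[-0.01,0.04,0.06],[-0.01,0.055,0.02],[-0.01,0.06,0],[-0.015,0.06,0]], "yaw": [0,0,0,-0.07,-0.1]}}

```text
time_s: 15.4
position: [0.5811, 0.0982, 0.1968]
tool_rot: [[-0.041, 0.999, 0.001], [0.999, 0.041, 0.0], [0.0, 0.001, -1.0]]
ft_force: [0.4, 0.5, -0.9]
grip_width: 0.0851
gripper_force: 0.0
```

>>> {"method": "jog_arm", "body": {"hand": [0.085,0.085,0.085,0.085,0.085], "travel": [[-0.015,0.06,0],[-0.015,0.06,0],[-0.015,0.06,0],[-0.015,0.06,0],[-0.014,0.048,0]], "yaw": [-0.1,-0.1,-0.1,-0.064,0]}}

```text
time_s: 16.02
position: [0.5065, 0.3868, 0.1965]
tool_rot: [[0.314, 0.949, 0.0], [0.949, -0.314, 0.0], [0.0, 0.0, -1.0]]
ft_force: [0.8, 0.1, -0.7]
grip_width: 0.0846
gripper_force: 0.0
```

>>> {"method": "jog_arm", "body": {"hand": [0.085,0.085,0.085,0.085,0.085], "travel": [[0,0,0],[0,0,0],[0,0,0],[0,0,0],[0,0,0]], "yaw": [0,0,0,0,0]}}

```text
time_s: 16.65
position: [0.5078, 0.3839, 0.1966]
tool_rot: [[0.315, 0.949, 0.0], [0.949, -0.315, 0.0], [0.0, -0.0, -1.0]]
ft_force: [-0.2, -0.2, 0.6]
grip_width: 0.085
gripper_force: 0.0
```

```bash
python3 look.py w7; python3 - <<'E'
from h import *
im=cv2.imread('pics/w7.png');print(proj(cam('wrist'),[[.505,.391,.08]]))
cv2.imwrite('pics/w7c.png',cv2.resize(im[60:360,120:520],None,fx=2,fy=2,interpolation=cv2.INTER_CUBIC))
E
```

```text
16.65 [0.5078 0.3839 0.1966] yaw_y -18.4 w 0.08501666718316503 F [-0.2 -0.2  0.6]
[[316.87119968 224.60805919]]
```

View pics/w7c.png

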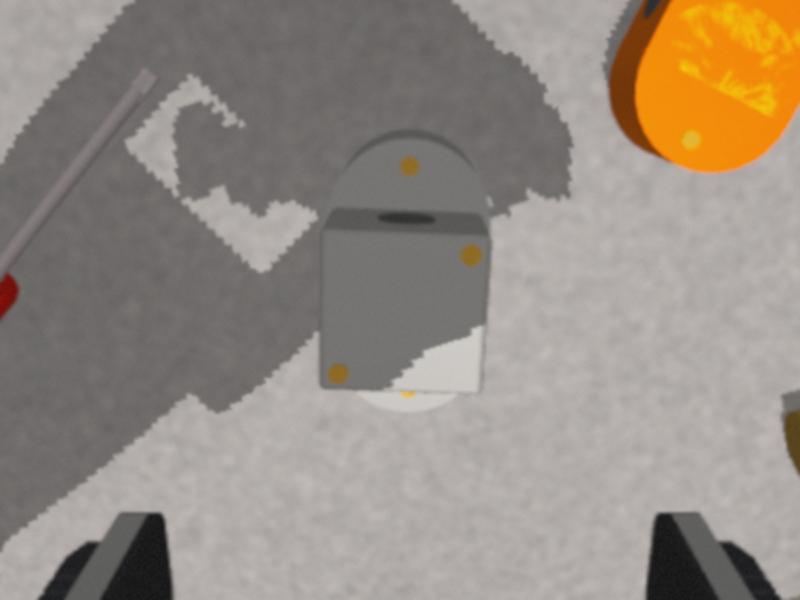

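```bash
python3 - <<'E'
from h import *
d=np.load('pics/w7.npz');C=(env.calibration('wrist'),d['R'],d['t'])
f=lambda p:np.array(p)/2+[120,60]
w=world(C,f([(322,232),(491,236),(481,392),(320,387)]),.08)[:,:2]*1000
print('sq',w.mean(0),cv2.minAreaRect(w.astype('float32')))
o=world(C,f([(410,138),(408,412),(330,210),(491,210)]),.04)[:,:2]*1000
print('oval',o.round(),(o[0]+o[1])/2,np.linalg.norm(o[0]-o[1]),np.degrees(np.arctan2(*(o[0]-o[1])[::-1])),np.linalg.norm(o[2]-o[3]))
E
```

```text
sq [509.33204574 394.42146484] ((509.23419189453125, 394.5736999511719), (48.423030853271484, 49.30168914794922), 69.70199584960938)
oval [[526. 439.]
 [495. 348.]
 [494. 425.]
 [544. 408.]] [510.68721227 393.44005513] 96.40740885030931 71.18157122328081 53.585262220482434
```

>>> {"method": "jog_arm", "body": {"hand": [0.085,0.085,0.085,0.085,0.085], "travel": [[0.001,0.01,-0.03],[0,0,-0.05],[0,0,-0.03],[0,0,-0.015],[0,0,0]], "yaw": [-0.03,0,0,0,0]}}

```text
time_s: 17.32
position: [0.5085, 0.3944, 0.0713]
tool_rot: [[0.343, 0.939, -0.001], [0.939, -0.343, -0.0], [-0.001, -0.001, -1.0]]
ft_force: [-0.3, 0.0, 0.2]
grip_width: 0.085
gripper_force: 0.0
```

>>> {"method": "jog_arm", "body": {"hand": [0.07,0.058,0.048,0.04,0.04], "travel": [[0,0,0],[0,0,0],[0,0,0],[0,0,0],[0,0,0]], "yaw": [0,0,0,0,0]}}

```text
time_s: 17.95
position: [0.509, 0.3947, 0.0727]
tool_rot: [[0.343, 0.939, 0.002], [0.939, -0.343, 0.001], [0.002, 0.002, -1.0]]
ft_force: [0.7, 0.1, 5.8]
grip_width: 0.0494
gripper_force: 42.4
```

>>> {"method": "jog_arm", "body": {"hand": [0.04,0.04,0.04,0.04,0.04], "travel": [[0,0,0.02],[0,-0.01,0.03],[0,-0.03,0.01],[0,-0.05,0],[0,-0.055,0]], "yaw": [0,0,0.04,0.05,0.05]}}

```text
time_s: 18.58
position: [0.508, 0.2483, 0.1314]
tool_rot: [[0.206, 0.979, -0.0], [0.979, -0.206, -0.0], [-0.0, -0.0, -1.0]]
ft_force: [0.9, 0.5, -1.9]
grip_width: 0.0494
gripper_force: 42.4
```

>>> {"method": "jog_arm", "body": {"hand": [0.04,0.04,0.04,0.04,0.04], "travel": [[0,-0.055,0],[0,-0.055,0],[0,-0.055,0],[0,-0.055,0],[0,-0.055,0]], "yaw": [0.05,0.05,0.05,0.05,0.05]}}

```text
time_s: 19.2
position: [0.5081, -0.0272, 0.1315]
tool_rot: [[-0.042, 0.999, -0.0], [0.999, 0.042, 0.0], [0.0, -0.0, -1.0]]
ft_force: [0.9, 0.3, -1.1]
grip_width: 0.0491
gripper_force: 42.3
```

>>> {"method": "jog_arm", "body": {"hand": [0.04,0.04,0.04,0.04,0.04], "travel": [[0,-0.055,0],[0,-0.055,0],[0,-0.055,0],[0,-0.055,0],[0,-0.05,0]], "yaw": [0.05,0.05,0.05,0.05,0]}}

```text
time_s: 19.82
position: [0.508, -0.2973, 0.1314]
tool_rot: [[-0.238, 0.971, -0.0], [0.971, 0.238, 0.0], [0.0, -0.0, -1.0]]
ft_force: [-0.1, 0.3, -1.8]
grip_width: 0.0492
gripper_force: 42.3
```

>>> {"method": "jog_arm", "body": {"hand": [0.04,0.04,0.04,0.04,0.04], "travel": [[0,-0.05,-0.02],[0,-0.04,-0.02],[0,-0.015,-0.02],[0,0,0],[0,0,0]], "yaw": [0,0,0,0,0]}}

```text
time_s: 20.45
position: [0.5089, -0.3992, 0.0722]
tool_rot: [[-0.239, 0.971, 0.0], [0.971, 0.239, 0.0], [0.0, 0.0, -1.0]]
ft_force: [0.4, -0.2, -2.3]
grip_width: 0.0494
gripper_force: 42.2
```

```bash
python3 look.py w8; python3 - <<'E'
from h import *
im=cv2.imread('pics/w8.png');C=cam('wrist');s=env.observe()
def rect(c,ax,L,W,z,col):
    b=np.radians(ax);u=np.array([np.cos(b),np.sin(b)]);v=np.array([-u[1],u[0]])
    P=[[*(np.array(c)+i*L/2*u+j*W/2*v),z] for i,j in((1,1),(1,-1),(-1,-1),(-1,1))]
    cv2.polylines(im,[np.int32(proj(C,P)*16)],True,col,1,cv2.LINE_AA,4)
rect((.508,-.405),13.8,.08,.08,.004,(0,0,255))
rect(s['position'][:2],13.8,.05,.05,s['position'][2]+.008,(0,255,0))
cv2.imwrite('pics/w8c.png',im)
E
```

```text
20.45 [ 0.5089 -0.3992  0.0722] yaw_y 13.8 w 0.04938646189058957 F [ 0.4 -0.2 -2.3]
```

View pics/w8c.png

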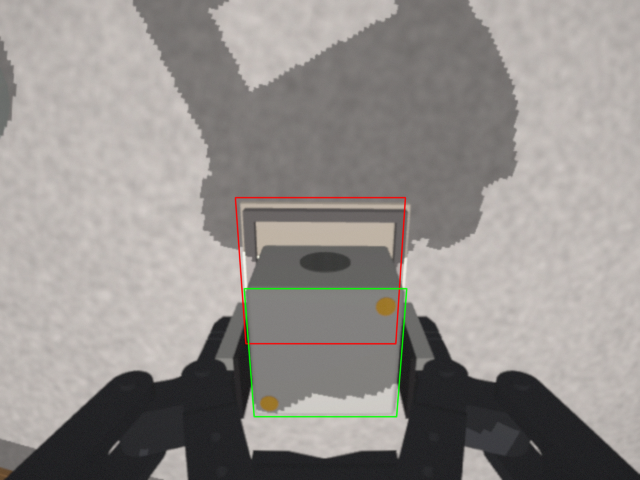

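>>> {"method": "jog_arm", "body": {"hand": [0.04,0.04,0.04,0.04,0.04], "travel": [[0.001,-0.007,0],[0,0,-0.02],[0,0,-0.009],[0,0,-0.004],[0,0,-0.003]], "yaw": [0,0,0,0,0]}}

```text
time_s: 21.12
position: [0.5097, -0.4076, 0.0367]
tool_rot: [[-0.238, 0.971, 0.001], [0.971, 0.238, -0.001], [-0.001, 0.0, -1.0]]
ft_force: [-4.0, 4.3, 16.8]
grip_width: 0.0495
gripper_force: 44.7
```

>>> {"method": "jog_arm", "body": {"hand": [0.046,0.054,0.06,0.066,0.066], "travel": [[0,0,0],[0,0,0],[0,0,0],[0,0,0],[0,0,0.03]], "yaw": [0,0,0,0,0]}}

```text
time_s: 21.75
position: [0.5087, -0.4067, 0.0638]
tool_rot: [[-0.238, 0.971, -0.003], [0.971, 0.238, 0.004], [0.004, -0.002, -1.0]]
ft_force: [0.3, 0.4, -0.0]
grip_width: 0.0657
gripper_force: 0.0
```

>>> {"method": "jog_arm", "body": {"hand": [0.066,0.08,0.085,0.085,0.085], "travel": [[0,0,0.05],[0,0.045,0.01],[0,0.055,0],[0,0.055,0],[0,0.055,0]], "yaw": [0,-0.04,-0.05,-0.05,-0.05]}}

```text
time_s: 22.38
position: [0.5093, -0.1959, 0.1257]
tool_rot: [[-0.048, 0.999, 0.0], [0.999, 0.048, -0.0], [-0.0, 0.0, -1.0]]
ft_force: [1.0, -0.1, 0.8]
grip_width: 0.0847
gripper_force: 0.0
```

>>> {"method": "jog_arm", "body": {"hand": [0.085,0.085,0.085,0.085,0.085], "travel": [[0,0.055,0],[0,0.055,0],[0,0.055,0],[0,0.055,0],[0,0.055,0]], "yaw": [-0.05,-0.05,-0.05,-0.05,-0.05]}}

```text
time_s: 23.0
position: [0.5094, 0.0792, 0.1257]
tool_rot: [[0.2, 0.98, 0.001], [0.98, -0.2, -0.0], [0.0, 0.001, -1.0]]
ft_force: [2.1, 0.6, 0.0]
grip_width: 0.0848
gripper_force: 0.0
```

>>> {"method": "jog_arm", "body": {"hand": [0.085,0.085,0.085,0.085,0.085], "travel": [[0,0.055,0],[0,0.055,0],[0,0.055,0],[0,0.055,0],[0,0.055,0]], "yaw": [-0.05,-0.05,-0.03,0,0]}}

```text
time_s: 23.62
position: [0.5093, 0.3543, 0.1256]
tool_rot: [[0.324, 0.946, 0.0], [0.946, -0.324, 0.0], [0.0, 0.0, -1.0]]
ft_force: [1.4, 0.5, 0.2]
grip_width: 0.0848
gripper_force: 0.0
```

>>> {"method": "jog_arm", "body": {"hand": [0.085,0.085,0.085,0.085,0.085], "travel": [[0.001,0.035,0],[0,0,-0.03],[0,0,-0.03],[0,0,-0.025],[0,0,-0.009]], "yaw": [0,0,0,0,0]}}

```text
time_s: 24.25
position: [0.5099, 0.3872, 0.0301]
tool_rot: [[0.324, 0.946, -0.002], [0.946, -0.324, -0.001], [-0.002, -0.002, -1.0]]
ft_force: [0.2, -0.4, 0.4]
grip_width: 0.0852
gripper_force: 0.0
```

>>> {"method": "jog_arm", "body": {"hand": [0.07,0.06,0.05,0.044,0.044], "travel": [[0,0,0],[0,0,0],[0,0,0],[0,0,0],[0,0,0]], "yaw": [0,0,0,0,0]}}

```text
time_s: 24.88
position: [0.5109, 0.3878, 0.0329]
tool_rot: [[0.324, 0.946, 0.002], [0.946, -0.324, 0.001], [0.002, 0.001, -1.0]]
ft_force: [-1.7, -0.0, 6.9]
grip_width: 0.0533
gripper_force: 44.2
```

>>> {"method": "jog_arm", "body": {"hand": [0.044,0.044,0.044,0.044,0.044], "travel": [[0,0,0.02],[0,-0.01,0.03],[0.01,-0.03,0.02],[0.015,-0.05,0],[0.02,-0.05,0]], "yaw": [0,0,0.05,0.05,0.05]}}

```text
time_s: 25.5
position: [0.5554, 0.2463, 0.1019]
tool_rot: [[0.176, 0.984, 0.0], [0.984, -0.176, -0.0], [0.0, 0.0, -1.0]]
ft_force: [0.9, 0.6, -3.0]
grip_width: 0.0532
gripper_force: 43.2
```

>>> {"method": "jog_arm", "body": {"hand": [0.044,0.044,0.044,0.044,0.044], "travel": [[0.03,-0.05,0],[0.03,-0.05,0],[0.02,-0.025,-0.01],[0.005,-0.003,-0.02],[0,0,0]], "yaw": [0.05,0.05,0,0,0]}}

```text
time_s: 26.12
position: [0.6391, 0.1199, 0.0694]
tool_rot: [[0.08, 0.997, -0.005], [0.997, -0.08, 0.0], [-0.0, -0.005, -1.0]]
ft_force: [-1.0, -0.0, -3.0]
grip_width: 0.0533
gripper_force: 43.1
```

```bash
python3 look.py w9; python3 - <<'E'
from h import *
im=cv2.imread('pics/w9.png');C=cam('wrist');s=env.observe()
def rect(c,ax,L,W,z,col):
    b=np.radians(ax);u=np.array([np.cos(b),np.sin(b)]);v=np.array([-u[1],u[0]])
    P=[[*(np.array(c)+i*L/2*u+j*W/2*v),z] for i,j in((1,1),(1,-1),(-1,-1),(-1,1))]
    cv2.polylines(im,[np.int32(proj(C,P)*16)],True,col,1,cv2.LINE_AA,4)
rect((.6405,.126),85.5,.126,.084,.004,(0,0,255))
rect(s['position'][:2]+.006*s['tool_rot'][:2,0],85.5,.096,.054,s['position'][2]+.008,(0,255,0))
cv2.imwrite('pics/w9c.png',im)
E
```

```text
26.125 [0.6391 0.1199 0.0694] yaw_y -4.6 w 0.05331913478132554 F [-1. -0. -3.]
```

View pics/w9c.png

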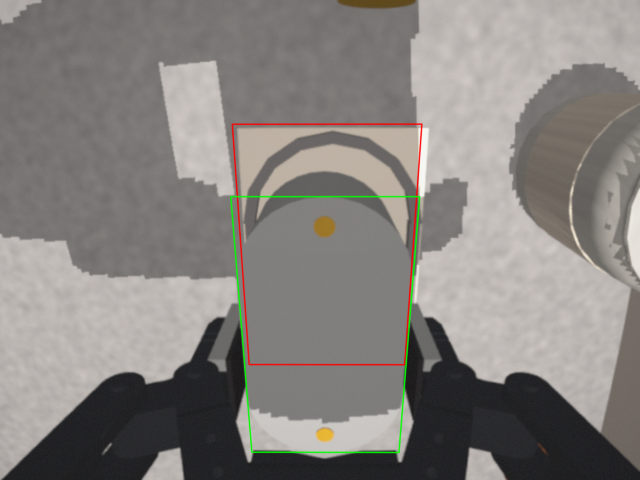

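>>> {"method": "jog_arm", "body": {"hand": [0.044,0.044,0.044,0.044,0.044], "travel": [[0.003,0,-0.016],[0,0,-0.008],[0,0,-0.004],[0,0,-0.002],[0,0,-0.002]], "yaw": [0,0,0,0,0]}}

```text
time_s: 26.8
position: [0.6436, 0.1195, 0.0397]
tool_rot: [[0.08, 0.997, 0.001], [0.997, -0.08, 0.0], [0.0, 0.001, -1.0]]
ft_force: [-0.8, 0.4, -2.2]
grip_width: 0.0532
gripper_force: 43.2
```

>>> {"method": "jog_arm", "body": {"hand": [0.044,0.044,0.044,0.044,0.044], "travel": [[-0.001,0,-0.002],[0,0,-0.0012],[0,0,0],[0,0,0],[0,0,0]], "yaw": [0,0,0,0,0]}}

```text
time_s: 27.42
position: [0.6423, 0.1195, 0.0369]
tool_rot: [[0.08, 0.997, 0.0], [0.997, -0.08, -0.0], [-0.0, 0.0, -1.0]]
ft_force: [-4.7, -1.3, 5.3]
grip_width: 0.053
gripper_force: 44.2
```

>>> {"method": "jog_arm", "body": {"hand": [0.05,0.058,0.064,0.07,0.07], "travel": [[0,0,0],[0,0,0],[0,0,0],[0,0,0],[0,0,0.03]], "yaw": [0,0,0,0,0]}}

```text
time_s: 28.05
position: [0.6414, 0.1194, 0.0645]
tool_rot: [[0.08, 0.997, -0.005], [0.997, -0.08, 0.0], [-0.0, -0.005, -1.0]]
ft_force: [0.4, 0.6, 0.2]
grip_width: 0.0701
gripper_force: 0.0
```

>>> {"method": "jog_arm", "body": {"hand": [0.07,0.07,0.07,0.07,0.07], "travel": [[0,0,0.06],[0,0,0.06],[-0.04,0.05,0.04],[-0.05,0.06,0],[-0.06,0.06,0]], "yaw": [0,0,0,0,0]}}

```text
time_s: 28.68
position: [0.524, 0.2543, 0.2198]
tool_rot: [[0.08, 0.997, 0.001], [0.997, -0.08, 0.0], [0.001, 0.001, -1.0]]
ft_force: [0.5, 0.8, -0.8]
grip_width: 0.0702
gripper_force: 0.0
```

>>> {"method": "jog_arm", "body": {"hand": [0.07,0.07,0.07,0.07,0.07], "travel": [[-0.05,0.06,0],[-0.05,0.06,0],[-0.05,0.06,0],[0,0.06,0],[0,0,0]], "yaw": [0,0,0,0,0]}}

```text
time_s: 29.3
position: [0.4039, 0.4601, 0.2188]
tool_rot: [[0.076, 0.997, -0.0], [0.997, -0.076, 0.001], [0.001, -0.0, -1.0]]
ft_force: [-0.0, -0.3, -0.6]
grip_width: 0.0697
gripper_force: 0.0
```

```bash
python3 - <<'E'
from h import *
im=env.get_image('top')[:,:,::-1].copy();C=cam('top')
a=cv2.resize(im[120:260,220:500],None,fx=2.85,fy=2.85,interpolation=cv2.INTER_CUBIC);cv2.imwrite('pics/f.png',a[:600,:800])
E
```

```text
(no output)
```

View pics/f.png

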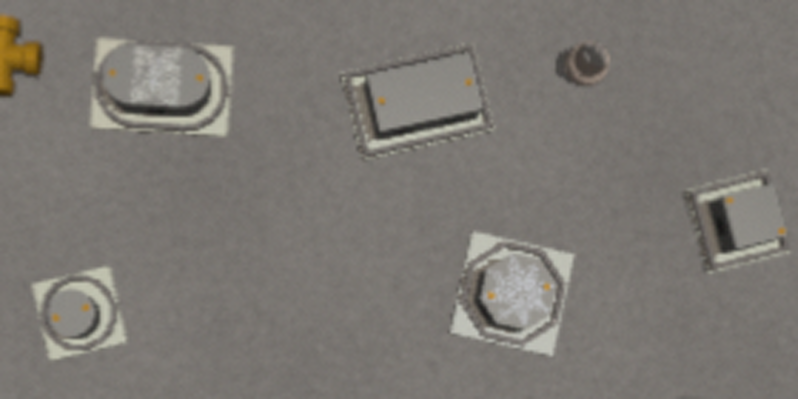

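```bash
python3 - <<'E'
from h import *
C=cam('top');f=lambda p:np.array(p)/2.85+[220,120]
for n,l,t in(('oval',(156,77),(162.5,87.5)),('long',(427,92),(418,102)),('oct',(519,289),(513,293)),('sq',(755,216),(738,221)),('round',(74,312),(80,312))):
    print(n,(1000*(world(C,f(l),.044)-world(C,f(t),.004))[0,:2]).round(1))
E
```

```text
oval [-0.9  2.4]
long [-0.9 -3.3]
oct [-0.1  2.5]
sq [-1.5 -0.2]
round [-3.1 -0.8]
```

All five boxes are within 4 mm of their tray centres, so I'm handing in.

```bash
python3 -c "
from rig import env
print(env.close_job())"
```

```text
the job is handed in; nothing more can be done
None
```

All five boxes were set down lid up, inside the rims of their matching trays and within about 4 mm of the tray centres by the last top-camera measurement; the job was handed in at about 29 s, and no verdict came back.

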